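# Return a mixed row of fruit to the display trays

## Robot

A 6-joint arm with a two-finger parallel gripper is mounted at the origin on the work surface. World frame = base frame: x ahead of the robot, y to its left, z up, the work surface at z = 0. Lengths are in m, angles in degrees, forces in N, time in s.
With the tool pointing down it reaches from about 0.25 to 0.775 m from the base axis. Payload 4 kg.
Tool frame: the origin (TCP) lies on the mounting face of the last link; the fingertips stand 199 mm ahead of it and the grasp point (between the pads) lies 180 mm ahead of it; z points along the fingers, y is the line along which they close (so a half turn about z gives the same grasp; the last joint's range is limited). The gripper opens to 94 mm and grips with 3 to 60 N. Pads are 16 mm wide; open, the fingers measure 119 mm over their backs; the gripper's body (75 mm by 177 mm) begins 78 mm behind the grasp point.
Start: joints at [61.988, 4.996, 78.535, -0, 96.463, -5.907], TCP at [0.207, 0.51, 0.405] pointing down, gripper open.
Joint ranges: [-177.83, 177.83], [-43.37, 116.18], [15.69, 146.23], [-61.86, 241.86], [9.47, 152.12], [-147.06, 147.06]. Speed limits (degrees/s): [159.86, 159.86, 180, 180, 180, 180].

## Interface

Orientations are given as a 3x3 rotation matrix whose columns are the frame's x, y, z axes.
In Python, from workcell import ctrl, cams gives the robot as it stands. The module is installed in compiled form; this text tells all that it offers.
- The arm moves only by the tool drive_tool, never from a script. Its argument "rows" is text: rows parted by semicolons, each of 6 numbers parted by spaces: the shift along the tool's x, y, z in mm, then the turn, a rotation vector about the tool's x, y, z in rad. A call has 1 to 20 rows; each row shifts and turns the commanded pose from where the row before left it, along the tool's axes as they then stand; what a row does not reach is not made up. A row lasts 1/12 s, in which the tool goes at most 41.7 mm and 7.16 degrees, less where a joint would pass 70% of its speed; a pose out of reach is approached as far as the arm can. A call is refused whole if a number of a shift passes 41.7 or a number of a turn 0.125, either way. A call with a gripper value outside its range is refused whole. "claw" is the closure, from -1 (fully open) to 1 (shut), set as the call begins (left out, the last holds). The fingers move at their own pace and stop on an object; "grip_force" is the grip in N (left out, the last holds). Time passes only in rows, so rows that do not move let the fingers close. It gives the time, the measured TCP pose, the force, the opening and the grip force at its end, in the units of the state.
- ctrl.get_obs(): the state, without advancing time (a new reading comes with each control period).
- cams.read_camera(name): name is "scene" or "top"; returns a dict with "frame" (384x512x3 uint8, blue, green, red), "camera_matrix" (3x3 intrinsics, pixels), "view" (4x4, takes a point from world to camera coordinates). Camera axes: x right, y down, z forward; pixel columns grow to the right and rows downward; lengths in m; the calibration is good to about 2 mm. A picture is of the moment at which its call begins. There is no depth.
- ctrl.job_done(): hands the job in; it is judged then, once.
The state is a dict: "t": time; "q": joint angles; "qvel": joint speeds; "joint_torque": joint torques, N m; "ee_pos": TCP position; "orientation": TCP orientation; "force": force on the tool from outside, world axes, zero at the start; "wrist_torque": the same for the moment, N m; "opening": opening from 0.0 (shut) to 1.0 (fully open); "grip_force": force on a finger pad.
Only numpy, scipy, OpenCV 4.12 (cv2) and the standard library are available. Lean on these libraries where they do the work, as an engineer would, in place of code of your own. Each camera call takes 0.05 s, during which the arm holds its last target. There are 200 camera calls.

## Task

The long tray nearest you holds a mixed row of four fruits: a red apple, a green apple, an orange and a plum. Put each one back on display in the empty near nest of the two-nest tray that already holds a fruit of its own kind, seated in the nest with its stalk end up. Fruit bruises, so set each one down gently and drop none.

Things in the scene. Friction and masses are not known exactly. Their poses are not given: they have to be found in the camera images.
- red_apple: Fruit to move: a dark red apple with a short brown stalk, 62 mm across at its widest (35 mm above its underside), 59 mm tall without the stalk, about 125 g. Starts upright in a nest of mixed_tray (its twin in the display tray stays). Origin: the centre of its underside; z points up through the stalk end.
- green_apple: Fruit to move: a light green apple with a short brown stalk, 62 mm across at its widest (35 mm above its underside), 59 mm tall without the stalk, about 120 g. Starts upright in a nest of mixed_tray (its twin in the display tray stays). Origin: the centre of its underside; z points up through the stalk end.
- orange: Fruit to move: a bright orange-coloured orange with a small green button on top, 60 mm across at its widest (31 mm above its underside), 57 mm tall, about 125 g. Starts upright in a nest of mixed_tray (its twin in the display tray stays). Origin: the centre of its underside; z points up through the stalk end.
- plum: Fruit to move: a dark purple plum with a short brown stalk, 50 mm across at its widest (33 mm above its underside), 57 mm tall, about 70 g. Starts upright in a nest of mixed_tray (its twin in the display tray stays). Origin: the centre of its underside; z points up through the stalk end.
- red_apple_tray: Display tray for red apples: fixed blue-grey pulp tray, 176 x 92 mm, one of four on the green mat. Two nests: the far one already holds a loose red apple, the near one is the empty target. Origin: on the tray's underside, below the centre of the near nest; x points to the far nest (84 mm on), z up. Nest floor 4 mm, rim 13 mm above the origin. Trays are 140 mm apart: finger room along y, none along x.
- green_apple_tray: Display tray for green apples: fixed blue-grey pulp tray, 176 x 92 mm, one of four on the green mat. Two nests: the far one already holds a loose green apple, the near one is the empty target. Origin: on the tray's underside, below the centre of the near nest; x points to the far nest (84 mm on), z up. Nest floor 4 mm, rim 13 mm above the origin. Trays are 140 mm apart: finger room along y, none along x.
- orange_tray: Display tray for oranges: fixed blue-grey pulp tray, 176 x 92 mm, one of four on the green mat. Two nests: the far one already holds a loose orange, the near one is the empty target. Origin: on the tray's underside, below the centre of the near nest; x points to the far nest (84 mm on), z up. Nest floor 4 mm, rim 13 mm above the origin. Trays are 140 mm apart: finger room along y, none along x.
- plum_tray: Display tray for plums: fixed blue-grey pulp tray, 176 x 92 mm, one of four on the green mat. Two nests: the far one already holds a loose plum, the near one is the empty target. Origin: on the tray's underside, below the centre of the near nest; x points to the far nest (84 mm on), z up. Nest floor 4 mm, rim 13 mm above the origin. Trays are 140 mm apart: finger room along y, none along x.
- mixed_tray: Tray with the mixed row: fixed blue-grey pulp tray, 92 x 346 mm, nearest the robot. Origin: centre of its underside; z up, y along the row: nest centres at y = -126, -42, 42, 126 mm. All nests, here and in the display: flat floor 34 mm across, 4 mm up, sloping wall to a rim 50 mm across, 13 mm up. Fruits are 22 mm apart along y; finger room only along x.
There are look-alikes about, which are no part of the job. Leave any turquoise look-alike of the orange alone.

How it is judged:
By the outcome, as a careful person would: the job done as asked, in the order asked, and still so for the second after the job is handed in, with the robot touching nothing.
It also fails if it takes over 106 s, if anything falls off the work surface, if the arm or the gripper's body presses on something with over 40 N, if the wrist force passes 120 N, or if a joint passes its speed limit or range.

## Working session

There is one attempt and no reset: what is moved stays moved. The work goes in short steps, Python scripts to look and compute and a tool call to move; the robot and the scene stay as the last step left them, time stands still between calls to the robot, and variables do not carry over. Pictures are saved under pics/ and viewed, at most 14 in all, crops included, and the job is handed in when it is done.

Besides the shell and the picture viewer there is one more tool, called after "Emit:" by a JSON object that holds its "name" and its "arguments". drive_tool: Moves the arm, as the interface text tells. Its arguments: {"type":"object","properties":{"rows":{"type":"string"},"claw":{"type":"number"},"grip_force":{"type":"number"}},"required":["rows"]}

```bash
mkdir -p pics; python3 - <<'E'
from workcell import ctrl,cams
import cv2,numpy as np
for n in("scene","top"):
    c=cams.read_camera(n);cv2.imwrite(f"pics/{n}0.png",c["frame"]);np.savez(f"{n}0.npz",**c)
    print(n,c["camera_matrix"].round(1).tolist(),c["view"].round(4).tolist())
o=ctrl.get_obs();print(o["t"],o["ee_pos"],np.array(o["orientation"]).round(3).tolist(),o["opening"])
E
```

```text
scene [[399.1, 0.0, 256.9], [0.0, 399.1, 187.1], [0.0, 0.0, 1.0]] [[-0.8516, 0.5239, -0.018, 0.4155], [0.4058, 0.637, -0.6553, -0.1853], [-0.3319, -0.5654, -0.7551, 0.9589], [0.0, 0.0, 0.0, 1.0]]
top [[389.2, 0.0, 249.1], [0.0, 389.2, 193.1], [0.0, 0.0, 1.0]] [[-0.0082, -1.0, -0.0001, 0.0191], [-0.9971, 0.0082, -0.075, 0.5019], [0.075, -0.0006, -0.9972, 0.7868], [0.0, 0.0, 0.0, 1.0]]
0.1 [0.2069064  0.5094889  0.40362386] [[-0.927, 0.376, -0.001], [0.376, 0.927, -0.002], [0.0, -0.002, -1.0]] 0.9958634527877517
```

View pics/scene0.png

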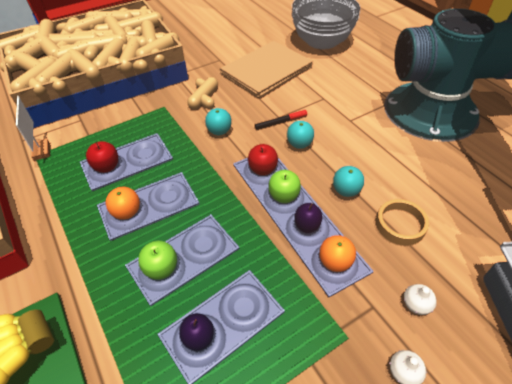

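View pics/top0.png

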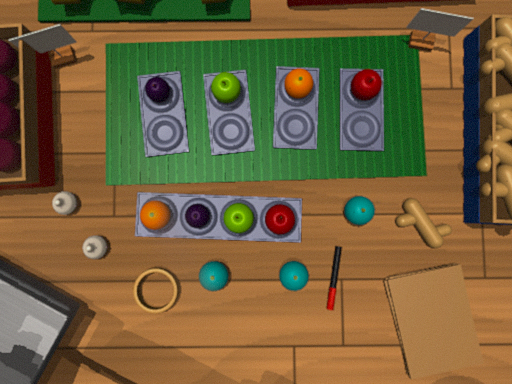

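The top view shows the mixed row, left to right: orange (154,215), plum (198,215), green apple (238,217) and red apple (281,219). The trays with empty nests are plum (166,132), green (231,131), orange (296,128) and red (362,129).

These could be mistaken for the targets:
- **Display twins:** plum (158,90), green (227,88), orange (299,83), red (367,85).
- **Turquoise balls:** (359,211), (214,276), (293,275).

I choose the four fruits in the mixed row.

```bash
cat > h.py <<'E'
import numpy as np,cv2
def ray(c,u,v,z):
    K=c["camera_matrix"];V=c["view"];R=V[:3,:3];o=-R.T@V[:3,3]
    d=R.T@np.linalg.solve(K,[u,v,1.]);return o+d*(z-o[2])/d[2]
def blobs(m,amin):
    m=cv2.morphologyEx(m,cv2.MORPH_OPEN,np.ones((3,3)))
    return [k for k in cv2.findContours(m,cv2.RETR_EXTERNAL,cv2.CHAIN_APPROX_NONE)[0] if cv2.contourArea(k)>amin]
E
python3 - <<'E'
from h import *
c=np.load("top0.npz");f=c["frame"];h=cv2.cvtColor(f,cv2.COLOR_BGR2HSV)
print([h[p].tolist() for p in [(150,150),(200,175),(120,350),(215,154),(212,190),(217,230),(215,272),(88,220),(211,359)]])
m=cv2.inRange(h,(105,25,110),(130,110,255));m[:60]=0;m[250:]=0
for k in blobs(m,800):
    P=np.array([ray(c,*p[0],.013)[:2]*1000 for p in k],np.float32)
    (cx,cy),s,a=cv2.minAreaRect(P);print("tray",round(cx,1),round(cy,1),np.round(s,1),round(a,2))
s=cv2.resize(f[180:255,120:320],None,fx=4,fy=4,interpolation=cv2.INTER_CUBIC)
cv2.imwrite("pics/crop0.png",s)
R={"orange":((8,150,120),(20,255,255),.031),"green":((30,110,70),(50,255,255),.035),"red":((0,130,40),(5,255,255),.035),"plum":((125,60,15),(165,255,110),.033)}
for sc in("top","scene"):
  c=np.load(sc+"0.npz");h=cv2.cvtColor(c["frame"],cv2.COLOR_BGR2HSV)
  for n,(a,b,z) in R.items():
    m=cv2.inRange(h,a,b)
    if n=="red":m|=cv2.inRange(h,(172,130,40),(180,255,255))
    for k in blobs(m,250):
        (u,v),r=cv2.minEnclosingCircle(k);p=ray(c,u,v,z+.004)
        if r<30 and .2<p[0]<.7:print(sc,n,round(u,1),round(v,1),round(r,1),(p[:2]*1000).round(1))
E
```

```text
[[118, 29, 169], [118, 28, 171], [117, 41, 143], [20, 231, 199], [145, 210, 45], [41, 255, 178], [0, 255, 144], [39, 252, 200], [89, 244, 178]]
tray 452.0 44.2 [271.4  89.7] 87.35
tray 645.1 212.5 [110.   66.4] 58.05
tray 675.5 57.2 [174.2  90.1] 5.92
top orange 159.0 290.0 17.7 [308.8 195.9]
top orange 498.0 252.0 27.3 [ 378.3 -483.3]
top orange 154.0 214.5 14.4 [459.1 207.4]
top orange 27.5 206.0 28.9 [478.4 463.5]
top orange 126.3 200.5 17.8 [487.9 263.7]
top orange 504.5 176.5 26.3 [ 530.4 -505. ]
top orange 504.5 135.0 17.9 [ 616. -510.]
top green 238.0 217.6 14.9 [451.4  37.6]
top red 279.8 219.0 15.1 [448.  -46.4]
top plum 196.9 215.4 12.0 [456.5 120.5]
scene orange 337.7 252.6 18.2 [456.7 207. ]
scene green 284.2 185.8 16.4 [450.8  40. ]
scene red 262.5 159.1 15.3 [447.5 -42.7]
scene plum 307.5 217.5 14.7 [456.9 122.8]
```

View pics/crop0.png

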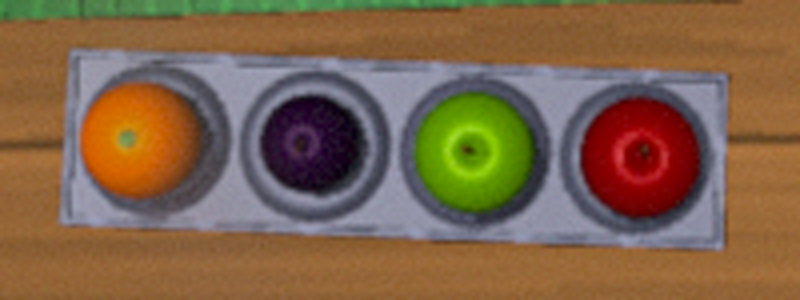

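The crop shows all four fruits upright with their stalks visible. The tray mask needs a looser saturation limit, so I'll fix that next.

```bash
python3 - <<'E'
from h import *
for sc in("top","scene"):
  c=np.load(sc+"0.npz");h=cv2.cvtColor(c["frame"],cv2.COLOR_BGR2HSV)
  m=cv2.inRange(h,(105,14,70),(135,130,255))
  if sc=="top":m[:60]=0;m[250:]=0;m[:,:120]=0;m[:,400:]=0
  else:m[:120]=0;m[:,380:]=0;m[:,:75]=0
  m=cv2.morphologyEx(m,cv2.MORPH_CLOSE,np.ones((3,3)))
  for k in blobs(m,1200):
    P=np.array([ray(c,*p[0],.013)[:2]*1000 for p in k],np.float32)
    (cx,cy),s,a=cv2.minAreaRect(P);a=(a+45)%90-45
    n=np.array([cx,cy])-42*np.array([np.cos(np.radians(a)),np.sin(np.radians(a))])
    print(sc,"tray",round(cx,1),round(cy,1),np.round(s,1),round(a,2),"near nest",n.round(1))
E
```

```text
top tray 453.8 79.3 [341.8  90.1] -2.64 near nest [411.8  81.2]
top tray 674.0 196.5 [175.4  91. ] 6.61 near nest [632.3 191.6]
top tray 675.5 57.2 [174.9  90.7] 5.74 near nest [633.8  53. ]
top tray 679.0 -224.8 [ 91.2 174.5] -1.48 near nest [ 637.  -223.7]
top tray 684.0 -85.7 [ 90.9 174.7] -2.98 near nest [642.1 -83.5]
scene tray 673.7 200.2 [173.9  91.3] 6.4 near nest [632.  195.5]
scene tray 675.5 61.1 [173.8  91.6] 5.71 near nest [633.7  56.9]
scene tray 684.2 -80.8 [ 92.5 173.8] -3.09 near nest [642.3 -78.5]
scene tray 456.7 85.5 [339.9  89.8] -2.59 near nest [414.7  87.4]
scene tray 679.1 -218.5 [ 93.3 173.8] -1.37 near nest [ 637.1 -217.5]
```

Emit:
{"name": "drive_tool", "arguments": {"rows": "0 0 0 0 0 0.123;0 0 0 0 0 0.123;0 0 0 0 0 0.123;0 0 0 0 0 0.123;0 0 0 0 0 0.123;0 0 0 0 0 0.123;0 0 0 0 0 0.123;0 0 0 0 0 0.123;0 0 0 0 0 0.123;0 0 0 0 0 0.123;0 0 0 0 0 0", "claw": -1, "grip_force": 8}}

```text
t: 1.02
ee_pos: [0.207, 0.5095, 0.404]
orientation: [[0.047, 0.999, -0.001], [0.999, -0.047, -0.001], [-0.001, -0.0, -1.0]]
force: [0.0, -0.1, -0.7]
opening: 0.999
grip_force: 0.0
```

Emit:
{"name": "drive_tool", "arguments": {"rows": "-24 22 0 0 0 0;-24 22 0 0 0 0;-24 22 0 0 0 0;-24 22 0 0 0 0;-24 22 0 0 0 0;-24 22 0 0 0 0;-24 22 0 0 0 0;-24 22 0 0 0 0;-24 22 10 0 0 0;-24 22 20 0 0 0;-24 22 30 0 0 0;-26 22 30 0 0 0;0 0 20 0 0 0;0 0 0 0 0 0;0 0 0 0 0 0"}}

```text
t: 2.27
ee_pos: [0.4544, 0.2114, 0.2976]
orientation: [[0.044, 0.999, -0.004], [0.999, -0.044, -0.001], [-0.001, -0.004, -1.0]]
force: [0.0, -0.3, -0.4]
opening: 0.999
grip_force: 0.0
```

```bash
python3 - <<'E'
from workcell import ctrl,cams
import cv2
a=cams.read_camera("scene")["frame"][130:330,200:430];b=cams.read_camera("top")["frame"][130:330,60:290]
cv2.imwrite("pics/a1.png",cv2.resize(cv2.hconcat([a,b]),(800,348)))
E
```

```text
(no output)
```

View pics/a1.png

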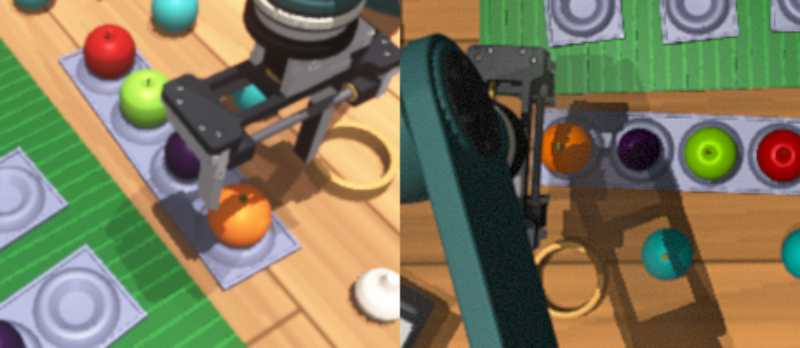

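The gripper sits over the orange in both views: the orange is at about (240,213) in the left crop, between the fingers.

```bash
python3 -c "
from workcell import ctrl
o=ctrl.get_obs();print(o['t'],o['ee_pos'],o['qvel'])"
```

```text
2.3667 [0.45480798 0.21239442 0.3005143 ] [ 0.60157273 -0.82124313 -1.04531559 -0.13015258 -0.20057899  0.33824694]
```

Emit:
{"name": "drive_tool", "arguments": {"rows": "-5 3.5 0 0 0 0;0 0 15 0 0 0;0 0 15 0 0 0;0 0 15 0 0 0;0 0 12 0 0 0;0 0 10 0 0 0;0 0 10 0 0 0;0 0 5 0 0 0;0 0 0 0 0 0;0 0 0 0 0 0;0 0 0 0 0 0"}}

```text
t: 3.28
ee_pos: [0.4584, 0.2067, 0.2177]
orientation: [[0.045, 0.999, 0.001], [0.999, -0.045, 0.001], [0.001, 0.001, -1.0]]
force: [-0.3, 1.0, -0.0]
opening: 1.0
grip_force: 0.0
```

Emit:
{"name": "drive_tool", "arguments": {"rows": "0 0 0 0 0 0;0 0 0 0 0 0;0 0 0 0 0 0;0 0 0 0 0 0;0 0 0 0 0 0;0 0 0 0 0 0;0 0 0 0 0 0;0 0 0 0 0 0;0 0 0 0 0 0;0 0 0 0 0 0;0 0 0 0 0 0;0 0 0 0 0 0", "claw": 1, "grip_force": 8}}

```text
t: 4.28
ee_pos: [0.4581, 0.2065, 0.217]
orientation: [[0.045, 0.999, 0.0], [0.999, -0.045, 0.0], [0.0, 0.0, -1.0]]
force: [-0.0, 0.0, 1.1]
opening: 0.63
grip_force: 8.0
```

Emit:
{"name": "drive_tool", "arguments": {"rows": "0 0 -5 0 0 0;0 0 -10 0 0 0;0 0 -18 0 0 0;0 0 -20 0 0 0;0 0 -20 0 0 0;0 0 -17 0 0 0;0 0 -10 0 0 -0.06;0 0 0 0 0 -0.12;0 0 0 0 0 -0.12;0 0 0 0 0 -0.12;0 0 0 0 0 -0.12;0 0 0 0 0 -0.12;0 0 0 0 0 -0.12;0 0 0 0 0 -0.12;0 0 0 0 0 -0.12;0 0 0 0 0 -0.12;0 0 0 0 0 -0.12;0 0 0 0 0 -0.12;0 0 0 0 0 -0.12;0 0 0 0 0 -0.064"}}

```text
t: 5.95
ee_pos: [0.4578, 0.2065, 0.3175]
orientation: [[-0.999, 0.047, -0.0], [0.047, 0.999, 0.0], [0.0, 0.0, -1.0]]
force: [1.1, 2.0, -1.2]
opening: 0.631
grip_force: 8.0
```

Emit:
{"name": "drive_tool", "arguments": {"rows": "-4 -5 0 0 0 0;-8 -10 0 0 0 0;-12 -16 0 0 0 0;-12 -18 0 0 0 0;-12 -18 0 0 0 0;-12 -18 0 0 0 0;-12 -18 0 0 0 0;-12 -18 0 0 0 0;-12 -18 0 0 0 0;-12 -18 0 0 0 0;-12 -18 0 0 0 0;-12 -18 0 0 0 0;-12 -18 0 0 0 0;-12 -18 0 0 0 0;-12 -18 0 0 0 0;-12 -18 0 0 0 0;-12 -12 0 0 0 0;-7 0 0 0 0 0;0 0 0 0 0 0;0 0 0 0 0 0"}}

```text
t: 7.62
ee_pos: [0.6424, -0.0805, 0.3165]
orientation: [[-0.999, 0.053, -0.001], [0.053, 0.999, 0.001], [0.001, 0.001, -1.0]]
force: [0.1, -0.1, -2.1]
opening: 0.631
grip_force: 8.0
```

```bash
python3 - <<'E'
from workcell import ctrl,cams
import cv2,numpy as np
o=ctrl.get_obs();print(o['t'],o['ee_pos'],np.round(o['orientation'],3).tolist(),o['opening'])
a=cams.read_camera("scene");b=cams.read_camera("top");np.savez("s1.npz",**a);np.savez("t1.npz",**b)
cv2.imwrite("pics/a2.png",cv2.resize(cv2.hconcat([a["frame"][130:330,50:280],b["frame"][50:250,180:410]]),(800,348)))
E
```

```text
7.6167 [ 0.64241222 -0.0804809   0.31653374] [[-0.999, 0.053, -0.001], [0.053, 0.999, 0.001], [0.001, 0.001, -1.0]] 0.6305890881502886
```

View pics/a2.png

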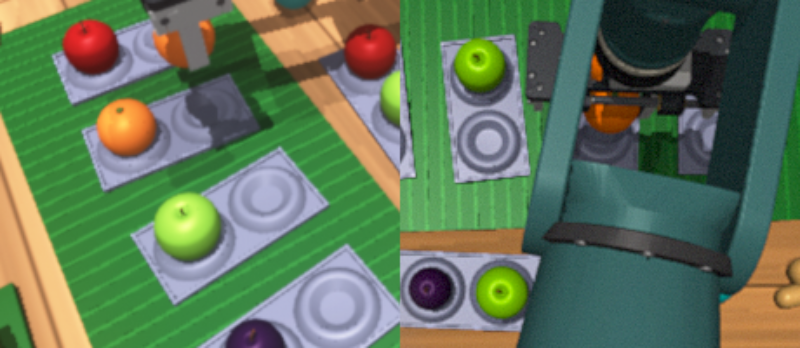

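The orange hangs over its nest. It is partly hidden behind the finger, but its shadow falls on the orange tray. I'll lower it slowly.

Emit:
{"name": "drive_tool", "arguments": {"rows": "0 0 6 0 0 0;0 0 12 0 0 0;0 0 16 0 0 0;0 0 16 0 0 0;0 0 12 0 0 0;0 0 10 0 0 0;0 0 8 0 0 0;0 0 6 0 0 0;0 0 4 0 0 0;0 0 2 0 0 0;0 0 2 0 0 0;0 0 1.5 0 0 0;0 0 1 0 0 0;0 0 0 0 0 0;0 0 0 0 0 0;0 0 0 0 0 0"}}

```text
t: 9.05
ee_pos: [0.6426, -0.0806, 0.2212]
orientation: [[-0.999, 0.052, 0.001], [0.052, 0.999, -0.001], [-0.001, -0.0, -1.0]]
force: [-0.3, -0.8, 0.9]
opening: 0.629
grip_force: 8.0
```

```bash
python3 - <<'E'
from workcell import ctrl,cams
import cv2,numpy as np
a=cams.read_camera("scene")
cv2.imwrite("pics/a3.png",cv2.resize(a["frame"][140:250,70:220],(800,587),interpolation=cv2.INTER_CUBIC))
E
```

```text
(no output)
```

View pics/a3.png

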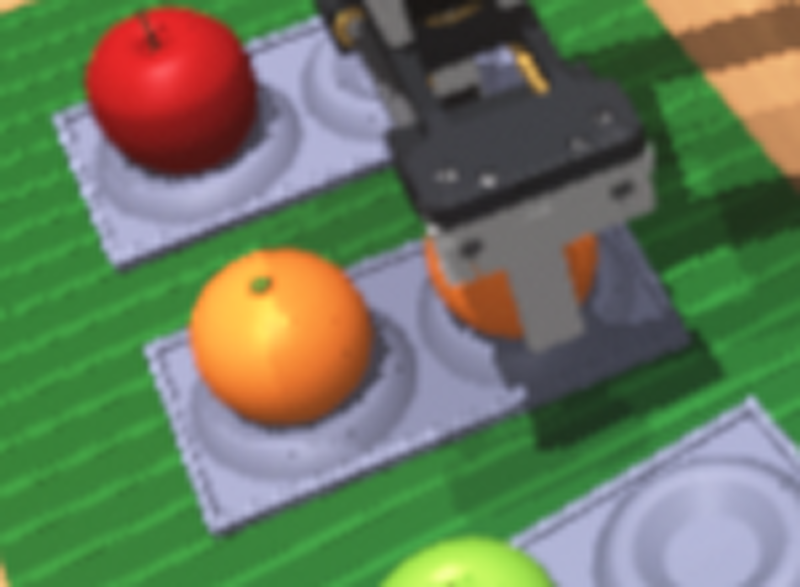

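```bash
python3 - <<'E'
from h import *
from workcell import cams
c=cams.read_camera("scene");V=c["view"];K=c["camera_matrix"]
def pj(p):
    q=K@(V[:3,:3]@p+V[:3,3]);return q[:2]/q[2]
print("proj held",pj(np.array([.6426,-.0806,.039])), "per 5mm y",pj(np.array([.6426,-.0756,.039])))
h=cv2.cvtColor(c["frame"],cv2.COLOR_BGR2HSV);m=cv2.inRange(h,(4,150,60),(22,255,255))
for k in blobs(m,60):
    x,y,w,hh=cv2.boundingRect(k)
    if x<240 and y>130: print(x,y,x+w-1,y+hh-1)
E
```

```text
proj held [165.37535496 186.32633745] per 5mm y [166.41193142 187.99836244]
1 350 28 383
19 311 52 352
154 192 166 202
106 187 138 218
33 140 48 158
```

Emit:
{"name": "drive_tool", "arguments": {"rows": "0 -1.5 0 0 0 0;0 0 0 0 0 0;0 0 1 0 0 0;0 0 1 0 0 0;0 0 1 0 0 0;0 0 0.5 0 0 0;0 0 0 0 0 0;0 0 0 0 0 0;0 0 0 0 0 0;0 0 0 0 0 0"}}

```text
t: 9.98
ee_pos: [0.6426, -0.0819, 0.22]
orientation: [[-0.999, 0.052, 0.003], [0.052, 0.999, -0.0], [-0.003, -0.0, -1.0]]
force: [-3.0, -0.0, 8.4]
opening: 0.633
grip_force: 8.0
```

Emit:
{"name": "drive_tool", "arguments": {"rows": "0 0 -2 0 0 0;0 0 -1 0 0 0;1.5 0 0 0 0 0;1.5 0 0 0 0 0;0 0 0 0 0 0;0 0 1 0 0 0;0 0 1 0 0 0;0 0 0 0 0 0;0 0 0 0 0 0;0 0 0 0 0 0;0 0 0 0 0 0"}}

```text
t: 10.9
ee_pos: [0.6404, -0.0817, 0.2201]
orientation: [[-0.999, 0.052, 0.005], [0.052, 0.999, -0.0], [-0.005, -0.0, -1.0]]
force: [2.6, 1.2, 6.1]
opening: 0.632
grip_force: 8.0
```

Emit:
{"name": "drive_tool", "arguments": {"rows": "0 0 1 0 0 0;0 0 0.5 0 0 0;0 0 0 0 0 0;0 0 0 0 0 0;0 0 0 0 0 0;0 0 0 0 0 0"}}

```text
t: 11.4
ee_pos: [0.6407, -0.0817, 0.2198]
orientation: [[-0.999, 0.052, 0.007], [0.052, 0.999, -0.001], [-0.007, -0.0, -1.0]]
force: [2.1, 1.0, 10.2]
opening: 0.63
grip_force: 8.0
```

Emit:
{"name": "drive_tool", "arguments": {"rows": "-1 0 -1.5 0 0 0;0 0 -1 0 0 0;0 0 0 0 0 0;0 0 0 0 0 0;0 0 0 0 0 0"}}

```text
t: 11.82
ee_pos: [0.6409, -0.0818, 0.2201]
orientation: [[-0.999, 0.052, 0.003], [0.052, 0.999, -0.0], [-0.003, 0.0, -1.0]]
force: [2.0, 1.1, 6.1]
opening: 0.629
grip_force: 8.0
```

Emit:
{"name": "drive_tool", "arguments": {"rows": "0 0 0 0 0 0;0 0 0 0 0 0;0 0 0 0 0 0;0 0 0 0 0 0;0 0 0 0 0 0;0 0 0 0 0 0;0 0 0 0 0 0", "claw": -1}}

```text
t: 12.4
ee_pos: [0.6402, -0.0818, 0.2186]
orientation: [[-0.999, 0.052, -0.001], [0.052, 0.999, 0.0], [0.001, 0.0, -1.0]]
force: [0.7, 0.6, -0.7]
opening: 1.001
grip_force: 0.0
```

Emit:
{"name": "drive_tool", "arguments": {"rows": "0 0 -8 0 0 0;0 0 -12 0 0 0;0 0 -20 0 0 0;0 0 -30 0 0 0;0 0 -30 0 0 0;10 30 0 0 0 0;10 30 0 0 0 0;10 30 0 0 0 0;10 30 0 0 0 0;0 0 0 0 0 0"}}

```text
t: 13.23
ee_pos: [0.6053, 0.0448, 0.3211]
orientation: [[-0.999, 0.046, 0.002], [0.046, 0.999, 0.003], [-0.002, 0.003, -1.0]]
force: [0.3, -0.3, -0.2]
opening: 0.998
grip_force: 0.0
```

```bash
python3 - <<'E'
from workcell import ctrl,cams
import cv2,numpy as np
a=cams.read_camera("scene");b=cams.read_camera("top");np.savez("s2.npz",**a);np.savez("t2.npz",**b)
cv2.imwrite("pics/a4.png",cv2.resize(cv2.hconcat([a["frame"][130:330,50:280],b["frame"][50:250,180:410]]),(800,348)))
E
```

```text
(no output)
```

View pics/a4.png

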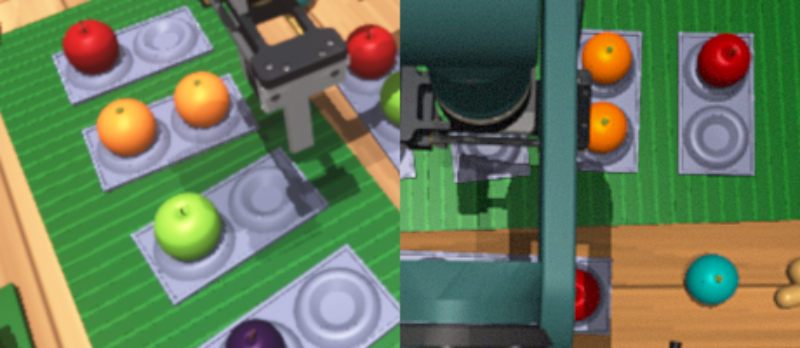

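The orange is seated upright in its nest, at (200,98) in the left crop and (606,126) in the right, with its button on top. I'll use its known position to correct the camera bias.

```bash
python3 - <<'E'
from h import *
c=np.load("s2.npz");h=cv2.cvtColor(c["frame"],cv2.COLOR_BGR2HSV);m=cv2.inRange(h,(4,150,60),(22,255,255))
for k in blobs(m,250):
    (u,v),r=cv2.minEnclosingCircle(k)
    if r<22 and 80<u<200:print(u,v,r,ray(c,u,v,.035)*1000)
# tray nests detected by circles: twin expected
E
```

```text
122.34255981445312 201.87542724609375 16.812768936157227 [725.13510933 -91.75047812  35.        ]
165.3848114013672 186.52618408203125 16.03690528869629 [642.05364012 -83.77900411  35.        ]
```

Emit:
{"name": "drive_tool", "arguments": {"rows": "0 0 0 0 0 0.06;0 0 0 0 0 0.12;0 0 0 0 0 0.12;0 0 0 0 0 0.12;0 0 0 0 0 0.12;0 0 0 0 0 0.12;0 0 0 0 0 0.12;0 0 0 0 0 0.12;0 0 0 0 0 0.12;0 0 0 0 0 0.12;0 0 0 0 0 0.12;0 0 0 0 0 0.12;0 0 0 0 0 0.12;0 0 0 0 0 0.071;0 0 0 0 0 0"}}

```text
t: 14.58
ee_pos: [0.607, 0.0386, 0.3196]
orientation: [[0.055, 0.998, 0.001], [0.998, -0.055, -0.001], [-0.001, 0.001, -1.0]]
force: [0.1, 0.3, 0.8]
opening: 1.003
grip_force: 0.0
```

Emit:
{"name": "drive_tool", "arguments": {"rows": "-1 -12 0 0 0 0;-2 -20 0 0 0 0;-2 -20 0 0 0 0;-2 -20 0 0 0 0;-2 -20 0 0 0 0;-2 -20 0 0 0 0;-2 -20 0 0 0 0;0 -14 0 0 0 0;0 -8 0 0 0 0;0 0 0 0 0 0;0 0 0 0 0 0;0 0 0 0 0 0"}}

```text
t: 15.58
ee_pos: [0.4528, 0.0348, 0.3192]
orientation: [[0.052, 0.999, 0.001], [0.999, -0.052, -0.0], [-0.0, 0.001, -1.0]]
force: [0.4, -0.1, 0.5]
opening: 1.0
grip_force: 0.0
```

Emit:
{"name": "drive_tool", "arguments": {"rows": "4 -2 0 0 0 -0.006;0 0 10 0 0 0;0 0 18 0 0 0;0 0 18 0 0 0;0 0 15 0 0 0;0 0 12 0 0 0;0 0 10 0 0 0;0 0 8 0 0 0;0 0 6 0 0 0;0 0 3.5 0 0 0;0 0 0 0 0 0;0 0 0 0 0 0;0 0 0 0 0 0"}}

```text
t: 16.67
ee_pos: [0.4507, 0.0392, 0.2191]
orientation: [[0.046, 0.999, 0.002], [0.999, -0.046, 0.0], [0.0, 0.002, -1.0]]
force: [0.3, 0.5, -0.0]
opening: 0.997
grip_force: 0.0
```

Emit:
{"name": "drive_tool", "arguments": {"rows": "0 0 0 0 0 0;0 0 0 0 0 0;0 0 0 0 0 0;0 0 0 0 0 0;0 0 0 0 0 0;0 0 0 0 0 0;0 0 0 0 0 0;0 0 0 0 0 0;0 0 0 0 0 0;0 0 0 0 0 0;0 0 0 0 0 0;0 0 0 0 0 0", "claw": 1, "grip_force": 8}}

```text
t: 17.67
ee_pos: [0.4504, 0.0392, 0.2185]
orientation: [[0.046, 0.999, 0.0], [0.999, -0.046, 0.0], [0.0, 0.0, -1.0]]
force: [0.3, 0.4, 1.1]
opening: 0.655
grip_force: 8.0
```

Emit:
{"name": "drive_tool", "arguments": {"rows": "0 0 -8 0 0 0;0 0 -18 0 0 0;0 0 -22 0 0 0;0 0 -22 0 0 0;0 0 -20 0 0 0;0 0 -10 0 0 -0.036;0 0 0 0 0 -0.12;0 0 0 0 0 -0.12;0 0 0 0 0 -0.12;0 0 0 0 0 -0.12;0 0 0 0 0 -0.12;0 0 0 0 0 -0.12;0 0 0 0 0 -0.12;0 0 0 0 0 -0.12;0 0 0 0 0 -0.12;0 0 0 0 0 -0.12;0 0 0 0 0 -0.12;0 0 0 0 0 -0.12;0 0 0 0 0 -0.12;0 0 0 0 0 -0.12"}}

```text
t: 19.33
ee_pos: [0.45, 0.0392, 0.3184]
orientation: [[-0.994, -0.105, -0.001], [-0.105, 0.994, 0.0], [0.001, 0.0, -1.0]]
force: [0.4, 0.2, -0.3]
opening: 0.646
grip_force: 8.0
```

Emit:
{"name": "drive_tool", "arguments": {"rows": "-6 0 0 0 0 0;-14 -0.5 0 0 0 0;-18 -0.5 0 0 0 0;-20 -0.5 0 0 0 0;-20 -0.5 0 0 0 0;-20 -0.5 0 0 0 0;-20 0 0 0 0 0;-20 0 0 0 0 0;-18 0 0 0 0 0;-14 0 0 0 0 0;-9 0 0 0 0 0;-5 0 0 0 0 0;0 0 0 0 0 0;0 0 0 0 0 0;0 0 0 0 0 0;0 0 0 0 0 0"}}

```text
t: 20.67
ee_pos: [0.6331, 0.055, 0.3187]
orientation: [[-0.995, -0.099, -0.0], [-0.099, 0.995, 0.0], [0.0, 0.0, -1.0]]
force: [0.8, 0.6, -1.5]
opening: 0.651
grip_force: 8.0
```

Emit:
{"name": "drive_tool", "arguments": {"rows": "0 0 8 0 0 0;0 0 14 0 0 0;0 0 16 0 0 0;0 0 16 0 0 0;0 0 12 0 0 0;0 0 10 0 0 0;0 0 8 0 0 0;0 0 6 0 0 0;0 0 3 0 0 0;0 0 2 0 0 0;0 0 1 0 0 0;0 0 0.5 0 0 0;0 0 0 0 0 0;0 0 0 0 0 0;0 0 0 0 0 0"}}

```text
t: 21.92
ee_pos: [0.6338, 0.055, 0.2224]
orientation: [[-0.995, -0.099, 0.001], [-0.099, 0.995, 0.0], [-0.001, -0.0, -1.0]]
force: [-0.9, 0.3, -0.6]
opening: 0.652
grip_force: 8.0
```

Emit:
{"name": "drive_tool", "arguments": {"rows": "0 0 0.7 0 0 0;0 0 0.5 0 0 0;0 0 0 0 0 0;0 0 0 0 0 0;0 0 0 0 0 0"}}

```text
t: 22.33
ee_pos: [0.6337, 0.0549, 0.2217]
orientation: [[-0.995, -0.099, 0.001], [-0.099, 0.995, -0.0], [-0.001, -0.0, -1.0]]
force: [-3.3, -0.0, 5.6]
opening: 0.652
grip_force: 8.0
```

Emit:
{"name": "drive_tool", "arguments": {"rows": "0 0 -1.5 0 0 0;2 0 0 0 0 0;0 0 0 0 0 0;0 0 1 0 0 0;0 0 0.5 0 0 0;0 0 0.5 0 0 0;0 0 0 0 0 0;0 0 0 0 0 0;0 0 0 0 0 0"}}

```text
t: 23.08
ee_pos: [0.6318, 0.0548, 0.2216]
orientation: [[-0.995, -0.099, 0.001], [-0.099, 0.995, 0.0], [-0.001, 0.0, -1.0]]
force: [-1.9, 0.1, 6.1]
opening: 0.653
grip_force: 8.0
```

Emit:
{"name": "drive_tool", "arguments": {"rows": "0 0 0.7 0 0 0;0 0 0.5 0 0 0;0 0 0 0 0 0;0 0 0 0 0 0;0 0 0 0 0 0"}}

```text
t: 23.5
ee_pos: [0.6321, 0.0548, 0.2216]
orientation: [[-0.995, -0.099, 0.003], [-0.099, 0.995, 0.0], [-0.003, -0.0, -1.0]]
force: [-2.6, -0.1, 8.7]
opening: 0.648
grip_force: 8.0
```

Emit:
{"name": "drive_tool", "arguments": {"rows": "0 0 -1 0 0 0;0 0 -0.5 0 0 0;0 0 0 0 0 0;0 0 0 0 0 0"}}

```text
t: 23.83
ee_pos: [0.6318, 0.0548, 0.2215]
orientation: [[-0.995, -0.099, 0.001], [-0.099, 0.995, 0.0], [-0.001, -0.0, -1.0]]
force: [-1.9, -0.5, 6.4]
opening: 0.651
grip_force: 8.0
```

Emit:
{"name": "drive_tool", "arguments": {"rows": "0 0 0 0 0 0;0 0 0 0 0 0;0 0 0 0 0 0;0 0 0 0 0 0;0 0 0 0 0 0;0 0 0 0 0 0;0 0 0 0 0 0", "claw": -1}}

```text
t: 24.42
ee_pos: [0.6317, 0.0548, 0.2202]
orientation: [[-0.995, -0.099, -0.0], [-0.099, 0.995, 0.0], [0.0, 0.0, -1.0]]
force: [0.2, -0.1, -0.1]
opening: 1.0
grip_force: 0.0
```

Emit:
{"name": "drive_tool", "arguments": {"rows": "0 0 -8 0 0 0;0 0 -12 0 0 0;0 0 -20 0 0 0;0 0 -30 0 0 0;0 0 -30 0 0 0;20 -10 0 0 0 0;20 -20 0 0 0 0;20 -20 0 0 0 0;20 -10 0 0 0 0;0 0 0 0 0 0;0 0 0 0 0 0"}}

```text
t: 25.33
ee_pos: [0.5577, -0.0133, 0.3223]
orientation: [[-0.995, -0.098, 0.003], [-0.098, 0.995, 0.0], [-0.003, -0.0, -1.0]]
force: [-0.3, 0.1, -0.6]
opening: 0.998
grip_force: 0.0
```

```bash
python3 - <<'E'
from workcell import ctrl,cams
import cv2,numpy as np
a=cams.read_camera("scene");b=cams.read_camera("top");np.savez("s3.npz",**a);np.savez("t3.npz",**b)
cv2.imwrite("pics/a5.png",cv2.resize(cv2.hconcat([a["frame"][130:330,80:380],b["frame"][50:250,120:420]]),(800,267)))
E
```

```text
(no output)
```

View pics/a5.png

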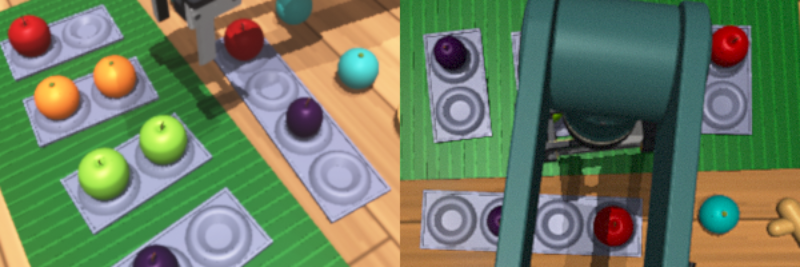

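The green apple is seated with its stalk up at (163,140) in the left crop. Next is the red apple.

Emit:
{"name": "drive_tool", "arguments": {"rows": "0 0 0 0 0 0.036;0 0 0 0 0 0.12;0 0 0 0 0 0.12;0 0 0 0 0 0.12;0 0 0 0 0 0.12;0 0 0 0 0 0.12;0 0 0 0 0 0.12;0 0 0 0 0 0.12;0 0 0 0 0 0.12;0 0 0 0 0 0.12;0 0 0 0 0 0.12;0 0 0 0 0 0.12;0 0 0 0 0 0.12;0 0 0 0 0 0.12;0 0 0 0 0 0.12;0 0 0 0 0 0"}}

```text
t: 26.77
ee_pos: [0.5589, -0.012, 0.3206]
orientation: [[0.047, 0.999, 0.001], [0.999, -0.047, 0.0], [0.0, 0.001, -1.0]]
force: [0.2, -0.4, -1.2]
opening: 1.001
grip_force: 0.0
```

Emit:
{"name": "drive_tool", "arguments": {"rows": "-3 -10 0 0 0 0;-6 -18 0 0 0 0;-6 -18 0 0 0 0;-6 -18 0 0 0 0;-6 -18 0 0 0 0;-6 -16 0 0 0 0;-3 -10 0 0 0 0;0 0 0 0 0 0;0 0 0 0 0 0;0 0 0 0 0 0"}}

```text
t: 27.6
ee_pos: [0.449, -0.0437, 0.3208]
orientation: [[0.045, 0.999, 0.001], [0.999, -0.045, 0.0], [0.0, 0.001, -1.0]]
force: [-0.8, 0.3, 0.6]
opening: 1.0
grip_force: 0.0
```

Emit:
{"name": "drive_tool", "arguments": {"rows": "-0.5 -1 0 0 0 0;0 0 10 0 0 0;0 0 18 0 0 0;0 0 18 0 0 0;0 0 16 0 0 0;0 0 12 0 0 0;0 0 10 0 0 0;0 0 8 0 0 0;0 0 6 0 0 0;0 0 4 0 0 0;0 0 0 0 0 0;0 0 0 0 0 0;0 0 0 0 0 0"}}

```text
t: 28.68
ee_pos: [0.4478, -0.0444, 0.2192]
orientation: [[0.046, 0.999, 0.002], [0.999, -0.046, -0.0], [-0.0, 0.002, -1.0]]
force: [-0.6, -0.1, -0.2]
opening: 1.0
grip_force: 0.0
```

Emit:
{"name": "drive_tool", "arguments": {"rows": "0 0 0 0 0 0;0 0 0 0 0 0;0 0 0 0 0 0;0 0 0 0 0 0;0 0 0 0 0 0;0 0 0 0 0 0;0 0 0 0 0 0;0 0 0 0 0 0;0 0 0 0 0 0;0 0 0 0 0 0;0 0 0 0 0 0;0 0 0 0 0 0", "claw": 1, "grip_force": 8}}

```text
t: 29.68
ee_pos: [0.4474, -0.0443, 0.2186]
orientation: [[0.046, 0.999, -0.0], [0.999, -0.046, 0.0], [0.0, -0.0, -1.0]]
force: [-1.0, -0.4, 2.1]
opening: 0.651
grip_force: 8.0
```

Emit:
{"name": "drive_tool", "arguments": {"rows": "0 0 -8 0 0 0;0 0 -18 0 0 0;0 0 -22 0 0 0;0 0 -22 0 0 0;0 0 -20 0 0 0;0 0 -10 0 0 -0.032;0 0 0 0 0 -0.12;0 0 0 0 0 -0.12;0 0 0 0 0 -0.12;0 0 0 0 0 -0.12;0 0 0 0 0 -0.12;0 0 0 0 0 -0.12;0 0 0 0 0 -0.12;0 0 0 0 0 -0.12;0 0 0 0 0 -0.12;0 0 0 0 0 -0.12;0 0 0 0 0 -0.12;0 0 0 0 0 -0.12;0 0 0 0 0 -0.12;0 0 0 0 0 0"}}

```text
t: 31.35
ee_pos: [0.4474, -0.0443, 0.3185]
orientation: [[-1.0, 0.023, -0.0], [0.023, 1.0, 0.0], [0.0, 0.0, -1.0]]
force: [-0.2, 0.2, -1.4]
opening: 0.648
grip_force: 8.0
```

Emit:
{"name": "drive_tool", "arguments": {"rows": "-5 -4 0 0 0 0;-11 -10 0 0 0 0;-16 -14 0 0 0 0;-16 -14 0 0 0 0;-16 -14 0 0 0 0;-16 -14 0 0 0 0;-16 -14 0 0 0 0;-16 -14 0 0 0 0;-16 -14 0 0 0 0;-16 -14 0 0 0 0;-16 -14 0 0 0 0;-16 -14 0 0 0 0;-11 -10 0 0 0 0;-5 -7.5 0 0 0 0;0 0 0 0 0 0;0 0 0 0 0 0;0 0 0 0 0 0;0 0 0 0 0 0"}}

```text
t: 32.85
ee_pos: [0.6347, -0.2199, 0.3187]
orientation: [[-1.0, 0.025, -0.0], [0.025, 1.0, 0.0], [0.0, 0.0, -1.0]]
force: [-0.0, 0.6, -1.1]
opening: 0.65
grip_force: 8.0
```

Emit:
{"name": "drive_tool", "arguments": {"rows": "-0.5 0 8 0 0 0;0 0 14 0 0 0;0 0 16 0 0 0;0 0 16 0 0 0;0 0 12 0 0 0;0 0 10 0 0 0;0 0 8 0 0 0;0 0 6 0 0 0;0 0 3 0 0 0;0 0 2 0 0 0;0 0 1 0 0 0;0 0 0.5 0 0 0;0 0 0 0 0 0;0 0 0 0 0 0;0 0 0 0 0 0"}}

```text
t: 34.1
ee_pos: [0.6359, -0.2208, 0.2231]
orientation: [[-1.0, 0.025, 0.002], [0.025, 1.0, -0.001], [-0.002, -0.001, -1.0]]
force: [-0.5, -1.3, 1.4]
opening: 0.651
grip_force: 8.0
```

Emit:
{"name": "drive_tool", "arguments": {"rows": "0 0 0.7 0 0 0;0 0 0.5 0 0 0;0 0 0 0 0 0;0 0 0 0 0 0;0 0 0 0 0 0"}}

```text
t: 34.52
ee_pos: [0.636, -0.221, 0.2224]
orientation: [[-1.0, 0.025, 0.003], [0.025, 1.0, -0.002], [-0.003, -0.002, -1.0]]
force: [-0.7, -0.9, 4.9]
opening: 0.652
grip_force: 8.0
```

Emit:
{"name": "drive_tool", "arguments": {"rows": "0 0 0.5 0 0 0;0 0 0.5 0 0 0;0 0 0 0 0 0;0 0 0 0 0 0"}}

```text
t: 34.85
ee_pos: [0.6362, -0.2212, 0.222]
orientation: [[-1.0, 0.025, 0.004], [0.025, 1.0, -0.002], [-0.004, -0.002, -1.0]]
force: [-0.8, -2.1, 6.7]
opening: 0.647
grip_force: 8.0
```

Emit:
{"name": "drive_tool", "arguments": {"rows": "0 0 0 0 0 0;0 0 0 0 0 0;0 0 0 0 0 0;0 0 0 0 0 0;0 0 0 0 0 0;0 0 0 0 0 0;0 0 0 0 0 0", "claw": -1}}

```text
t: 35.43
ee_pos: [0.6356, -0.2204, 0.2195]
orientation: [[-1.0, 0.025, -0.0], [0.025, 1.0, 0.0], [0.0, 0.0, -1.0]]
force: [-0.8, -0.2, -0.7]
opening: 0.998
grip_force: 0.0
```

Emit:
{"name": "drive_tool", "arguments": {"rows": "0 0 -8 0 0 0;0 0 -12 0 0 0;0 0 -20 0 0 0;0 0 -30 0 0 0;0 0 -30 0 0 0;12 20 0 0 0 0;14 30 0 0 0 0;14 30 0 0 0 0;14 30 0 0 0 0;14 30 0 0 0 0;14 30 0 0 0 0;14 30 0 0 0 0;14 30 0 0 0 0;14 30 0 0 0 0;14 30 0 0 0 0;14 20 0 0 0 0;0 0 0 0 0 0;0 0 0 0 0 0"}}

```text
t: 36.93
ee_pos: [0.491, 0.094, 0.3215]
orientation: [[-1.0, 0.022, 0.003], [0.022, 1.0, -0.0], [-0.003, -0.0, -1.0]]
force: [0.5, -0.2, -0.1]
opening: 1.004
grip_force: 0.0
```

```bash
python3 - <<'E'
from workcell import ctrl,cams
import cv2,numpy as np
a=cams.read_camera("scene");b=cams.read_camera("top");np.savez("s4.npz",**a);np.savez("t4.npz",**b)
cv2.imwrite("pics/a6.png",cv2.resize(cv2.hconcat([a["frame"][130:330,80:380],b["frame"][50:250,120:420]]),(800,267)))
E
```

```text
(no output)
```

View pics/a6.png

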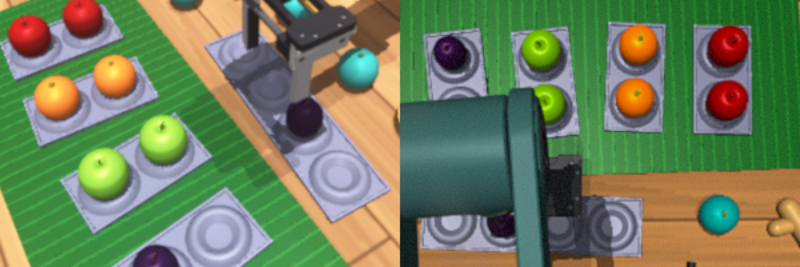

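The red apple is seated with its stalk up at (727,100) in the right crop. Last is the plum.

Emit:
{"name": "drive_tool", "arguments": {"rows": "0 0 0 0 0 0.033;0 0 0 0 0 0.12;0 0 0 0 0 0.12;0 0 0 0 0 0.12;0 0 0 0 0 0.12;0 0 0 0 0 0.12;0 0 0 0 0 0.12;0 0 0 0 0 0.12;0 0 0 0 0 0.12;0 0 0 0 0 0.12;0 0 0 0 0 0.12;0 0 0 0 0 0.12;0 0 0 0 0 0.12;0 0 0 0 0 0.12;9 -12 0 0 0 0;9 -12 0 0 0 0;8.5 -11 0 0 0 0;0 0 0 0 0 0;0 0 0 0 0 0;0 0 0 0 0 0"}}

```text
t: 38.7
ee_pos: [0.4574, 0.1215, 0.3201]
orientation: [[0.045, 0.999, 0.001], [0.999, -0.045, -0.0], [-0.0, 0.001, -1.0]]
force: [0.5, 0.1, 0.3]
opening: 1.002
grip_force: 0.0
```

Emit:
{"name": "drive_tool", "arguments": {"rows": "0.5 0 0 0 0 0;0 0 10 0 0 0;0 0 18 0 0 0;0 0 18 0 0 0;0 0 16 0 0 0;0 0 12 0 0 0;0 0 10 0 0 0;0 0 8 0 0 0;0 0 6 0 0 0;0 0 4 0 0 0;0 0 0.5 0 0 0;0 0 0 0 0 0;0 0 0 0 0 0;0 0 0 0 0 0"}}

```text
t: 39.87
ee_pos: [0.458, 0.1218, 0.2181]
orientation: [[0.047, 0.999, 0.002], [0.999, -0.047, 0.0], [0.0, 0.002, -1.0]]
force: [-0.6, 0.2, 0.4]
opening: 0.997
grip_force: 0.0
```

Emit:
{"name": "drive_tool", "arguments": {"rows": "0 0 0 0 0 0;0 0 0 0 0 0;0 0 0 0 0 0;0 0 0 0 0 0;0 0 0 0 0 0;0 0 0 0 0 0;0 0 0 0 0 0;0 0 0 0 0 0;0 0 0 0 0 0;0 0 0 0 0 0;0 0 0 0 0 0;0 0 0 0 0 0", "claw": 1, "grip_force": 6}}

```text
t: 40.87
ee_pos: [0.4575, 0.1218, 0.2173]
orientation: [[0.047, 0.999, -0.0], [0.999, -0.047, 0.0], [0.0, -0.0, -1.0]]
force: [-0.9, -0.6, 1.0]
opening: 0.522
grip_force: 6.0
```

Emit:
{"name": "drive_tool", "arguments": {"rows": "0 0 -8 0 0 0;0 0 -18 0 0 0;0 0 -22 0 0 0;0 0 -22 0 0 0;0 0 -20 0 0 0;0 0 -10 0 0 -0.051;0 0 0 0 0 -0.12;0 0 0 0 0 -0.12;0 0 0 0 0 -0.12;0 0 0 0 0 -0.12;0 0 0 0 0 -0.12;0 0 0 0 0 -0.12;0 0 0 0 0 -0.12;0 0 0 0 0 -0.12;0 0 0 0 0 -0.12;0 0 0 0 0 -0.12;0 0 0 0 0 -0.12;0 0 0 0 0 -0.12;0 0 0 0 0 -0.12;0 0 0 0 0 -0.12"}}

```text
t: 42.53
ee_pos: [0.4578, 0.1217, 0.3178]
orientation: [[-0.993, -0.119, 0.001], [-0.119, 0.993, 0.0], [-0.001, 0.0, -1.0]]
force: [0.1, 0.1, -0.9]
opening: 0.524
grip_force: 6.0
```

Emit:
{"name": "drive_tool", "arguments": {"rows": "-7 2 0 0 0 0;-12 3 0 0 0 0;-17 5 0 0 0 0;-18 5 0 0 0 0;-18 5 0 0 0 0;-18 5 0 0 0 0;-18 5 0 0 0 0;-18 5 0 0 0 0;-18 5 0 0 0 0;-17 5 0 0 0 0;-12 4 0 0 0 0;-8 2.5 0 0 0 0;0 0 0 0 0 0;0 0 0 0 0 0;0 0 0 0 0 0;0 0 0 0 0 0"}}

```text
t: 43.87
ee_pos: [0.6312, 0.1931, 0.3175]
orientation: [[-0.994, -0.112, -0.0], [-0.112, 0.994, -0.0], [0.0, 0.0, -1.0]]
force: [-0.4, -0.7, -1.3]
opening: 0.525
grip_force: 6.0
```

Emit:
{"name": "drive_tool", "arguments": {"rows": "0 0 8 0 0 0;0 0 14 0 0 0;0 0 16 0 0 0;0 0 16 0 0 0;0 0 12 0 0 0;0 0 10 0 0 0;0 0 8 0 0 0;0 0 6 0 0 0;0 0 3 0 0 0;0 0 2 0 0 0;0 0 1 0 0 0;0 0 0.5 0 0 0;0 0 0 0 0 0;0 0 0 0 0 0;0 0 0 0 0 0"}}

```text
t: 45.12
ee_pos: [0.6318, 0.1934, 0.2213]
orientation: [[-0.994, -0.113, 0.001], [-0.113, 0.994, 0.0], [-0.001, 0.0, -1.0]]
force: [-0.3, 0.3, -0.8]
opening: 0.526
grip_force: 6.0
```

Emit:
{"name": "drive_tool", "arguments": {"rows": "0 0 0.7 0 0 0;0 0 0.5 0 0 0;0 0 0 0 0 0;0 0 0 0 0 0;0 0 0 0 0 0"}}

```text
t: 45.53
ee_pos: [0.6319, 0.1934, 0.2203]
orientation: [[-0.994, -0.113, 0.001], [-0.113, 0.994, 0.0], [-0.001, 0.0, -1.0]]
force: [0.2, 0.4, 1.6]
opening: 0.522
grip_force: 6.0
```

Emit:
{"name": "drive_tool", "arguments": {"rows": "0 0 0.5 0 0 0;0 0 0.5 0 0 0;0 0 0 0 0 0;0 0 0 0 0 0;0 0 0 0 0 0"}}

```text
t: 45.95
ee_pos: [0.6321, 0.1934, 0.2202]
orientation: [[-0.994, -0.113, 0.002], [-0.113, 0.994, 0.0], [-0.002, 0.0, -1.0]]
force: [-1.4, -1.4, 6.0]
opening: 0.522
grip_force: 6.0
```

Firm contact with almost no sideways force, so the plum is on the nest floor. I'll release it.

Emit:
{"name": "drive_tool", "arguments": {"rows": "0 0 0 0 0 0;0 0 0 0 0 0;0 0 0 0 0 0;0 0 0 0 0 0;0 0 0 0 0 0;0 0 0 0 0 0;0 0 0 0 0 0", "claw": -1}}

```text
t: 46.53
ee_pos: [0.6317, 0.1934, 0.2184]
orientation: [[-0.994, -0.113, -0.0], [-0.113, 0.994, -0.0], [0.0, 0.0, -1.0]]
force: [0.0, 0.2, -0.2]
opening: 0.979
grip_force: 0.0
```

Emit:
{"name": "drive_tool", "arguments": {"rows": "0 0 -8 0 0 0;0 0 -12 0 0 0;0 0 -20 0 0 0;0 0 -30 0 0 0;0 0 -30 0 0 0;25 0 0 0 0 0;25 0 0 0 0 0;25 0 0 0 0 0;25 0 0 0 0 0;25 0 0 0 0 0;25 0 0 0 0 0;25 0 0 0 0 0;25 0 0 0 0 0;25 0 0 0 0 0;25 0 0 0 0 0;0 0 0 0 0 0;0 0 0 0 0 0;0 0 0 0 0 0"}}

```text
t: 48.03
ee_pos: [0.3838, 0.1652, 0.32]
orientation: [[-0.994, -0.113, 0.003], [-0.113, 0.994, 0.001], [-0.003, 0.0, -1.0]]
force: [0.3, -0.4, 0.1]
opening: 1.0
grip_force: 0.0
```

```bash
python3 - <<'E'
from workcell import ctrl,cams
import cv2,numpy as np
a=cams.read_camera("scene");b=cams.read_camera("top")
cv2.imwrite("pics/a7.png",cv2.resize(cv2.hconcat([a["frame"][130:380,60:360],b["frame"][50:300,120:420]]),(800,333)))
E
```

```text
(no output)
```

View pics/a7.png

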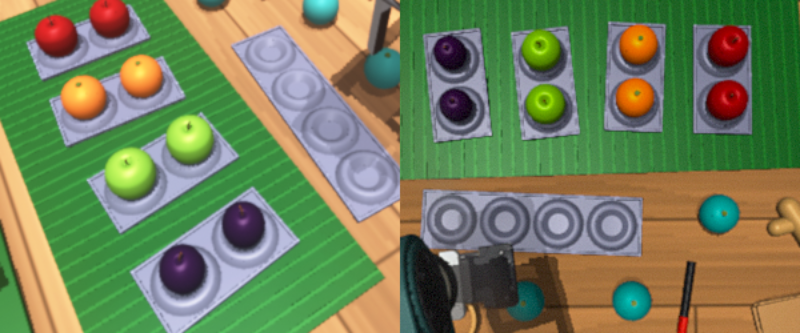

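All four fruits are seated upright beside their twins: plum (456,104), green (545,103), orange (635,98) and red (727,100) in the right crop. The mixed tray is empty and the gripper is clear.

```bash
python3 -c "
from workcell import ctrl
print(ctrl.job_done())"
```

```text
the job is handed in; nothing more can be done
None
```

The red apple, green apple, orange and plum are each seated stalk-end up in the near nest beside their twin, and the job was handed in at about 48 s on the robot's clock.

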